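# Fit the drive pin into a hidden filter slide and park the slide

### The job

Take the steel drive pin from its holder, put its nose through the slot in the cover of the black filter housing and feel along the hidden slide underneath, pressing only lightly, until the nose drops into the slide's hole and the collar sits fully home on the cover. Then use the seated pin to push the slide to its stop at the end of the slot that is beside the two round beam tubes, and leave the pin standing there, fully home, let go. Never press or push the pin against the housing or slide with more than 30 N, and leave the other things on the table alone.

Things in the scene. Friction and masses are not known exactly. Their poses are not given: they have to be found in the camera images.
- pin: Steel drive pin, about 90 g, 81 mm long, upright, nose down. Origin at the nose's end, z up along the pin. Round shaft 10 mm across, 36 mm long; its nose tapers over 3 mm to a 6 mm flat. Then a collar disc 26 mm across, 5 mm thick, then the square grip head 16 x 16 mm, 40 mm tall (41 to 81 mm above the origin), faces square to the pin's x and y. Starts hanging loosely by its collar in the holder
- pin_collar (a point): Point on the pin's axis at the underside of the collar, 36 mm above the pin's nose. The force between the pin and the housing (slide and cover together) adds up over all touching places, so a sideways push that levers the pin between the hole and the slot counts for more than is felt at the head, about half as much again
- holder: Plain aluminium block 50 x 50 x 45 mm tall, fixed to the table, with a 12 mm through hole in the middle of its top, in which the pin starts. Origin at the centre of its underside
- housing: Black filter housing fixed to the table: box 80 (x) by 195 (y) by 60 mm tall, small foot tabs at its ends. Origin under its centre. Its 6 mm thick bare metal cover has a slot 14 mm wide (x), 84 mm long (y), centred over the origin. Two round beam tubes, 30 mm across, stick out 22 mm from the long sides at y = +62 mm. Under the cover lies the hidden black slide, which moves along y only
- slot_centre (a point): Middle of the slot, level with the cover's top (60 mm up); axes as the housing's. The slide's flat top lies 22 mm below it, under the whole slot. The slide's single hole, 11.5 mm across, 20 mm deep, sharp-rimmed, is on the slot's centreline; it starts anywhere from y = -25 to +5 mm. A nose resting on the slide's top leaves the collar 14 mm above the cover; in the hole, 0
- park_point (a point): Point on the slot's centreline, level with the cover's top, 25 mm from the slot's middle towards the beam tubes (+y of the housing): the hole is here when the slide is at its beam-tube stop. The other stop is 25 mm to the other side of the middle. The slide stays put until pushed along y with about 8 N (dry friction)
- lens_post: Bystander: round lens in a black ring on a steel post with a 60 mm round foot, 134 mm tall. Origin under the foot's centre
- optic_box: Bystander: cardboard box 60 x 60 x 75 mm. Origin under its centre
- lens_can: Bystander: small clear jar with metal cap, 44 mm in diameter, 50 mm tall. Origin under its centre
- driver: Bystander: black-handled screwdriver lying on the table. Origin on its underside, near the middle

How it is judged:
By the outcome, as a careful person would: the job done as asked, in the order asked, and still so for the second after the job is handed in, with the robot touching nothing.
It also fails if it takes over 59 s, if anything falls off the work surface, if the arm or the gripper's body presses on something with over 40 N, if the wrist force passes 120 N, or if a joint passes its speed limit or range.

### The arm

A 6-joint arm with a two-finger parallel gripper is mounted at the origin on the work surface. World frame = base frame: x ahead of the robot, y to its left, z up, the work surface at z = 0. Lengths are in mm, angles in rad, forces in N, time in s.
With the tool pointing down it reaches from about 350 to 975 mm from the base axis. Payload 7.1 kg.
Tool frame: the origin (TCP) lies midway between the tips of the shut fingers; the grasp point (between the pads) lies ctrl.tcp_to_grasp behind it (ctrl.tcp_to_grasp is the distance from the TCP to the grasp point, in mm); z points along the fingers, y is the direction in which the jaws open and shut (so a half turn about z gives the same grasp; the last joint's range is limited). The gripper opens to 88 mm and grips with 3 to 60 N. Pads are 20 mm wide; open, the fingers measure 115 mm over their backs; the gripper's body (75 mm by 178 mm) begins 61 mm behind the grasp point.
Start: joints at [-1.144, 0.423, 1.63, -0, 1.089, -0.019], TCP at [269.502, -563.891, 222.675] pointing down, gripper open.
Joint ranges: [-3, 3], [-0.9, 2.11], [0.09, 2.58], [-1.31, 4.45], [0.11, 2.69], [-2.54, 2.54]. Speed limits (rad/s): [2.39, 2.39, 3.01, 3.14, 3.14, 3.14].

### API

Orientations are given as a rotation vector (axis times angle).
In Python, from workcell import ctrl gives the robot as it stands.
- The arm moves only by the tool play_rows, never from a script. Its argument "increments" is text: rows parted by semicolons, each of 5 numbers parted by spaces: the opening, from 0 (shut) to 1 (fully open), then the shift along the world's x, y, z in m, then the turn about the world's z in degrees. A call has 1 to 20 rows; each row shifts and turns the commanded pose from where the row before left it; what a row does not reach is not made up. A row lasts 1/10 s, in which the tool goes at most 50 mm and 8.59 degrees, less where a joint would pass 70% of its speed; a pose out of reach is approached as far as the arm can. A call is refused whole if a number of a shift passes 0.05 or a number of a turn 8.59, either way. A call with a gripper value outside its range is refused whole. The fingers move at their own pace and stop on an object; the grip force is fixed at half the most. Time passes only in rows, so rows that do not move let the fingers close. It gives the time, the measured TCP pose, the force and the opening at its end, in the units of the state.
- ctrl.get_obs(): the state, without advancing time (a new reading comes with each control period).
- ctrl.get_image(name): name is "side" or "top"; returns a dict with "img" (384x512x3 uint8, red, green, blue), "range_z" (384x512 float32, mm along the optical axis (not along the pixel's ray), 0 where there is no reading), "vertical_fov" (degrees; the focal length in pixels is half the picture's height over the tangent of half this angle, whatever the lens; pixels are square), "cx", "cy" (the principal point, pixels), "origin" and "attitude" of the camera in the world. Camera axes: x right, y down, z forward; pixel columns grow to the right and rows downward; lengths in mm; the calibration is good to about 2 mm. A picture is of the moment at which its call begins.
- ctrl.close_job(): hands the job in, once; it reports no verdict.
The state is a dict: "t": time; "qpos": joint angles; "qvel": joint speeds; "joint_torque": joint torques, N m; "ee_pos": TCP position; "orientation": TCP orientation; "ft_force": force on the tool from outside, world axes, zero at the start; "moment": the same for the moment, N m; "width": finger opening in mm.
Only numpy, scipy, OpenCV 4.12 (cv2) and the standard library are available. Lean on these libraries where they do the work, as an engineer would, in place of code of your own. Each camera call takes 0.05 s, during which the arm holds its last target. There are 200 camera calls.

## Working session

There is one attempt and no reset: what is moved stays moved. The work goes in short steps, Python scripts to look and compute and a tool call to move; the robot and the scene stay as the last step left them, time stands still between calls to the robot, and variables do not carry over. Pictures are saved under pics/ and viewed, on a budget of 10 in all, crops included, one or two more only if the job needs it, and the job is handed in when it is done.

Besides the shell and the picture viewer there is one more tool, called after "Request:" in YAML: its name, and indented under it one key for each argument. play_rows: Moves the arm, as the interface text tells. Its arguments: {"type":"object","properties":{"increments":{"type":"string"}},"required":["increments"]}

```bash
mkdir -p pics
cat > h.py <<'E'
import numpy as np,cv2,pickle
from scipy.spatial.transform import Rotation as R
from workcell import ctrl
def shot(n,f):
    d=ctrl.get_image(n); pickle.dump(d,open(f'pics/{f}.pkl','wb'))
    cv2.imwrite(f'pics/{f}.png',d['img'][:,:,::-1]); return d
def load(f): return pickle.load(open(f'pics/{f}.pkl','rb'))
def rot(d):
    a=np.array(d['attitude'],float); return a if a.shape==(3,3) else R.from_rotvec(a).as_matrix()
def foc(d): return d['img'].shape[0]/2/np.tan(np.radians(d['vertical_fov'])/2)
def cloud(d):
    f=foc(d); v,u=np.indices(d['range_z'].shape); z=d['range_z']
    p=np.stack([(u-d['cx'])/f*z,(v-d['cy'])/f*z,z],-1)
    return p@rot(d).T+np.array(d['origin'])
def ray(d,u,v,h):
    r=rot(d)@np.array([(u-d['cx'])/foc(d),(v-d['cy'])/foc(d),1]); o=np.array(d['origin'],float)
    return o+r*(h-o[2])/r[2]
E
python3 - <<'E'
from h import *
print({k:ctrl.get_obs()[k] for k in('t','ee_pos','orientation','ft_force','width')},ctrl.tcp_to_grasp)
for n in('top','side'):
    d=shot(n,n+'0'); print(n,d['attitude'],d['origin'],d['vertical_fov'],d['cx'],d['cy'],foc(d))
a=[cv2.imread(f'pics/{n}0.png') for n in('top','side')]
cv2.imwrite('pics/t_big.png',cv2.resize(a[0],(800,600),interpolation=2))
E
```

```text
{'t': 0.0, 'ee_pos': array([ 269.28099269, -563.4033668 ,  221.92263278]), 'orientation': array([-3.06245386e+00, -6.94140031e-01,  4.62658912e-04]), 'ft_force': array([ 0.21359042, -0.32233154,  0.13723823]), 'width': 87.67674576220992} 18.700000000000003
top [-2.14033328  2.19829379 -0.14903686] [ 419.77396454   -5.0452147  1322.37513633] 45.83601905268689 254.1766925789801 192.3749865867642 454.1293843793226
side [-0.46475161  2.77475086 -1.0781811 ] [295.96684856 711.91503069 925.32834297] 50.15286849383176 253.2945961081166 191.36438336896578 410.31534975544764
```

View pics/t_big.png

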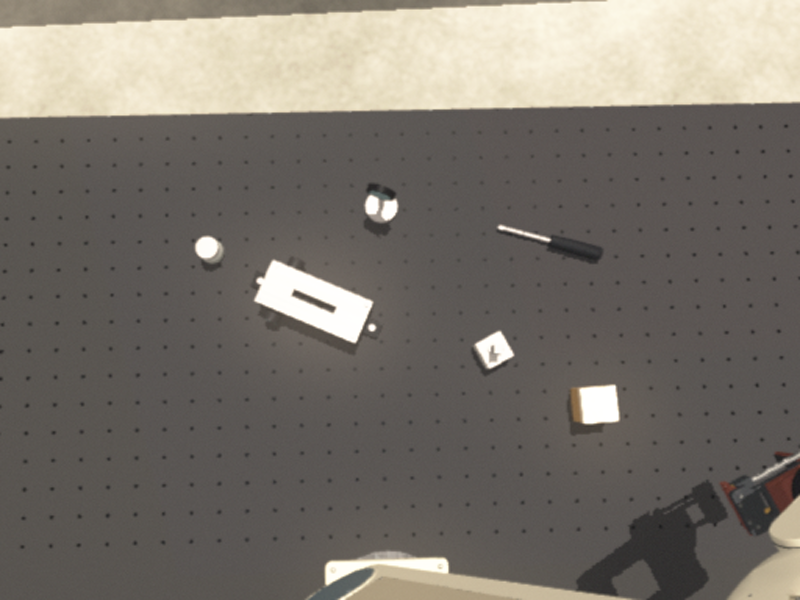

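View pics/side0.png

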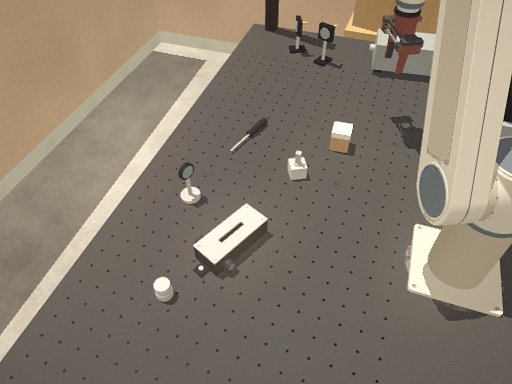

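The top view shows the housing at about (314,301) in the 800-wide picture, with its tubes at the left end, and the holder with the pin at (493,351). The side view shows the pin upright. Next I'll take enlarged crops.

Run:
```python
from h import *
d=load('top0'); im=d['img'][:,:,::-1]
g=(255*(im/255.)**2).astype('uint8')
a=cv2.resize(im[160:226,155:245],(0,0),fx=8,fy=8,interpolation=2)[:, :720]
b=cv2.resize(im[205:240,298:334],(0,0),fx=12,fy=12,interpolation=2)
s=load('side0')
cv2.imwrite('pics/hs.png',a);cv2.imwrite('pics/ho.png',b)
P=cloud(d)
def fit(mask,n):
    m=mask.astype('uint8'); k,l,st,c=cv2.connectedComponentsWithStats(m)
    for i in range(1,k):
        if st[i,4]>60:
            q=P[l==i]; r=cv2.minAreaRect(q[:,:2].astype('float32')); print(n,st[i],q.mean(0).round(1),r)
z=P[...,2]; reg=(P[...,0]>300)&(P[...,0]<800)&(d['range_z']>0)
fit(reg&(z>52)&(z<68),'60mm'); fit(reg&(z>38)&(z<51),'45'); fit(reg&(z>70),'hi')
l=[(u,v,P[v,u].round(0)) for v in range(218,232,2) for u in range(308,326,3)]
print(*l,sep='\n')
```

```text
60mm [ 163  167   76   53 1849] [572.1 117.7  59.7] ((572.8074340820312, 118.35049438476562), (195.9821319580078, 80.35751342773438), 65.65254211425781)
45 [126 152  15  14 123] [676.  310.5  47.9] ((675.97119140625, 310.65972900390625), (37.807403564453125, 37.831817626953125), 87.51153564453125)
45 [305 212  24  24 260] [ 477.8 -203.5   44.3] ((478.1080322265625, -204.6239013671875), (49.895137786865234, 51.203067779541016), 27.270660400390625)
hi [235 117  19  12 149] [753.   -7.3 119. ] ((755.0107421875, -7.463109970092773), (49.62816619873047, 14.202184677124023), 69.74324798583984)
hi [371 247  25  24 505] [ 376.2 -379.3   74.8] ((376.2033386230469, -379.87841796875), (60.695953369140625, 62.35249328613281), 2.613637685775757)
(308, 218, array([ 494., -182.,   44.]))
(311, 218, array([ 494., -190.,   45.]))
(314, 218, array([ 494., -199.,   40.]))
(317, 218, array([ 494., -207.,   44.]))
(320, 218, array([ 494., -216.,   42.]))
(323, 218, array([ 493., -223.,   49.]))
(308, 220, array([ 489., -181.,   43.]))
(311, 220, array([ 488., -190.,   45.]))
(314, 220, array([ 488., -198
[... 664 characters left out ...]
]))
(311, 226, array([ 472., -190.,   41.]))
(314, 226, array([ 471., -196.,   56.]))
(317, 226, array([ 470., -202.,   69.]))
(320, 226, array([ 470., -211.,   64.]))
(323, 226, array([ 471., -223.,   42.]))
(308, 228, array([ 467., -183.,   28.]))
(311, 228, array([ 466., -189.,   43.]))
(314, 228, array([ 466., -198.,   42.]))
(317, 228, array([ 465., -206.,   46.]))
(320, 228, array([ 465., -214.,   45.]))
(323, 228, array([ 465., -224.,   38.]))
(308, 230, array([ 462., -185.,    7.]))
(311, 230, array([ 460., -188.,   46.]))
(314, 230, array([ 460., -197.,   46.]))
(317, 230, array([ 460., -206.,   42.]))
(320, 230, array([ 460., -214.,   45.]))
(323, 230, array([ 459., -223.,   42.]))
```

View pics/hs.png

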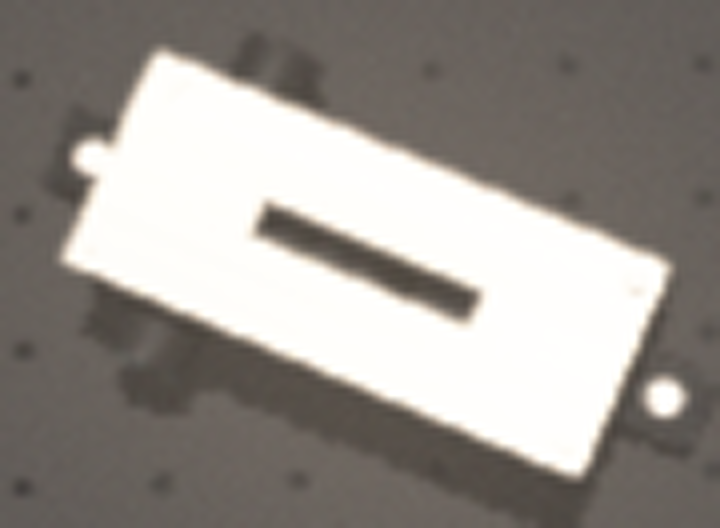

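View pics/ho.png

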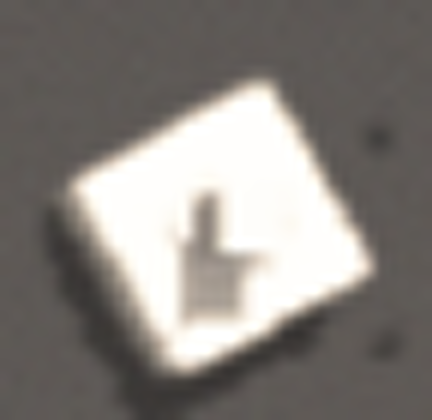

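The crops give the housing corners at (162,48), (670,265), (580,478) and (62,262), and the slot corners at (270,203), (482,292), (468,324) and (254,235). The holder corners are (263,80), (372,270), (175,375) and (72,187). The pin's yaw isn't clear from these, so I'll use the side view.

Run:
```python
from h import *
d=load('top0'); s=load('side0')
def c(pts,k,o,h,n):
    p=np.array([ray(d,(x+.5)/k-.5+o[0],(y+.5)/k-.5+o[1],h)[:2] for x,y in pts])
    print(n,p.round(1).tolist(),p.mean(0).round(1),cv2.minAreaRect(p.astype('float32')))
    e=[np.degrees(np.arctan2(*(p[(i+1)%4]-p[i])[::-1])).round(1) for i in range(4)]; print(e)
c([(162,48),(670,265),(580,478),(62,262)],8,(155,160),60,'hous')
c([(270,203),(482,292),(468,324),(254,235)],8,(155,160),60,'slot')
c([(263,80),(372,270),(175,375),(72,187)],12,(298,205),45,'holder')
im=s['img'][:,:,::-1]
b=cv2.resize(im[145:185,280:315],(0,0),fx=14,fy=14,interpolation=2)
b=(255*(b/255.)**2.5).astype('uint8')
a=d['img'][205:240,298:334,::-1]; a=(255*(a/255.)**8).astype('uint8'); a=cv2.resize(a,(0,0),fx=8,fy=8,interpolation=2)
cv=np.zeros((b.shape[0],b.shape[1]+a.shape[1],3),'uint8'); cv[:,:b.shape[1]]=b; cv[:a.shape[0],b.shape[1]:]=a
cv2.imwrite('pics/pin.png',cv)
for n,D in(('t',d),('s',s)):
    P=cloud(D); near=(np.hypot(P[...,0]-478,P[...,1]+204)<25)
    q=P[near&(P[...,2]>83)&(P[...,2]<100)]; print(n,len(q),q.mean(0).round(1),cv2.minAreaRect(q[:,:2].astype('float32')))
P=cloud(s);z=P[...,2];m=(z>55)&(z<65)&(np.hypot(P[...,0]-572,P[...,1]-118)<120);q=P[m];print(cv2.minAreaRect(q[:,:2].astype('float32')),np.median(z[m]))
```

```text
hous [[650.7, 189.5], [569.4, 13.0], [495.7, 46.0], [575.9, 224.8]] [572.9 118.3] ((573.560302734375, 118.47462463378906), (195.98281860351562, 82.73025512695312), 65.86648559570312)
[np.float64(-114.7), np.float64(155.9), np.float64(65.9), np.float64(-25.3)]
slot [[594.8, 152.3], [561.6, 78.8], [550.5, 83.9], [583.7, 158.0]] [572.6 118.2] ((572.6193237304688, 118.36730194091797), (81.23336791992188, 12.496193885803223), 65.66736602783203)
[np.float64(-114.3), np.float64(155.4), np.float64(65.9), np.float64(-27.1)]
holder [[512.6, -214.7], [467.3, -238.4], [444.0, -191.0], [488.6, -168.6]] [ 478.1 -203.2] ((477.76324462890625, -203.1644744873047), (51.10840606689453, 52.74971008300781), 27.48131561279297)
[np.float64(-152.5), np.float64(116.1), np.float64(26.6), np.float64(-62.5)]
t 36 [ 478.7 -203.5   89.2] ((478.6738586425781, -203.55447387695312), (13.902325630187988, 13.844893455505371), 87.92425537109375)
s 28 [ 477.4 -202.6   89. ] ((477.7747497558594, -203.1755828857422), (16.662630081176758, 16.97701072692871), 27.215843200683594)
((571.8489379882812, 117.82591247558594), (198.0196075439453, 83.79802703857422), 66.34153747558594) 59.922554768575594
```

View pics/pin.png

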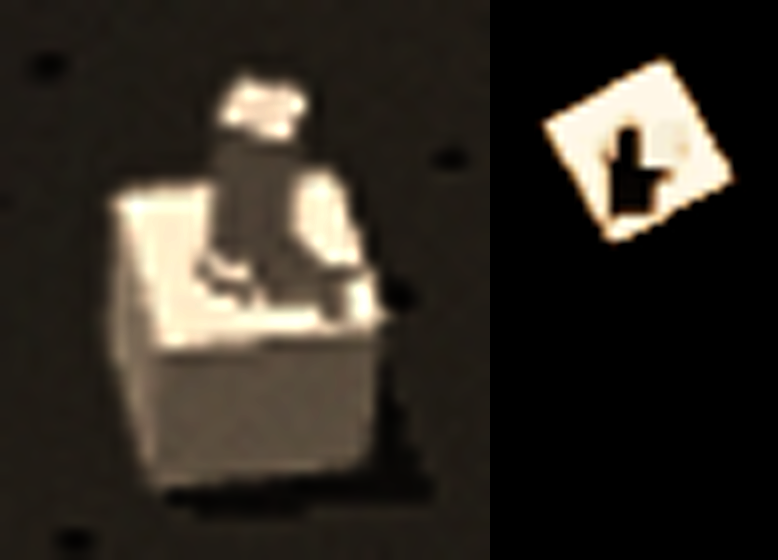

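In the side crop, the head top's corners are about (240,75), (307,97), (293,138) and (219,125). Its edges aren't parallel to the holder's, so I'll work out the head's yaw from them.

Run:
```python
from h import *
s=load('side0')
p=np.array([ray(s,(x+.5)/14-.5+280,(y+.5)/14-.5+145,90)[:2] for x,y in[(240,75),(307,97),(293,138),(219,125)]])
print(p.round(1).tolist(),p.mean(0),cv2.minAreaRect(p.astype('float32')))
print([np.degrees(np.arctan2(*(p[(i+1)%4]-p[i])[::-1])).round(1) for i in range(4)])
print(*[np.degrees(np.arctan2(*(ray(s,(b[0]+.5)/14-.5+280,(b[1]+.5)/14-.5+145,h)-ray(s,(a[0]+.5)/14-.5+280,(a[1]+.5)/14-.5+145,h))[:2][::-1])) for a,b,h in [((160,345),(380,320),45)]])
o=ctrl.get_obs(); M=R.from_rotvec(o['orientation']).as_matrix(); print(M.round(3),np.degrees(np.arctan2(M[1,1],M[0,1])),o['qpos'])
```

```text
[[486.0, -214.1], [470.4, -211.9], [469.9, -198.2], [486.0, -197.1]] [ 478.08279599 -205.33096457] ((477.9459533691406, -205.59030151367188), (17.033700942993164, 16.134063720703125), 89.76194763183594)
[np.float64(171.8), np.float64(92.0), np.float64(3.8), np.float64(-90.2)]
-152.13223562244139
[[ 0.902  0.431 -0.001]
 [ 0.431 -0.902  0.001]
 [ 0.    -0.001 -1.   ]] -64.45683163283947 [-1.14400487e+00  4.23749655e-01  1.63058395e+00 -3.34841849e-07
  1.08857775e+00 -1.90207635e-02]
```

Request:
play_rows:
  increments: "1 0.0104 0.018 0 3.22;1 0.0104 0.018 0 3.22;1 0.0104 0.018 0 3.22;1 0.0104 0.018 0 3.22;1 0.0104 0.018 0 3.22;1 0.0104 0.018 0 3.22;1 0.0104 0.018 0 3.22;1 0.0104 0.018 0 3.22;1 0.0104 0.018 0 3.22;1 0.0104 0.018 0 3.22;1 0.0104 0.018 0 3.22;1 0.0104 0.018 0 3.22;1 0.0104 0.018 0 3.22;1 0.0104 0.018 0 3.22;1 0.0104 0.018 0 3.22;1 0.0104 0.018 0 3.22;1 0.0104 0.018 0 3.22;1 0.0104 0.018 0 3.22;1 0.0104 0.018 -0.02 3.22;1 0.0104 0.018 -0.02 3.22"

```text
t: 2.1
ee_pos: [478.1, -201.7, 183.0]
orientation: [2.215, 2.226, 0.001]
ft_force: [0.5, -0.3, 0.2]
width: 88.1
```

Request:
play_rows:
  increments: "1 0 -0.001 -0.02 0;1 0 -0.001 -0.02 0;1 0 0 -0.02 0;1 0 0 -0.02 0;1 0 0 -0.015 0;1 0 0 -0.01 0;1 0 0 0 0;1 0 0 0 0"

```text
t: 2.9
ee_pos: [477.7, -205.4, 78.1]
orientation: [2.221, 2.222, 0.0]
ft_force: [0.8, 0.7, 0.2]
width: 87.9
```

Request:
play_rows:
  increments: "1 0 0.0018 -0.01 0;1 0 0 -0.009 0;1 0 0 -0.005 0;1 0 0 0 0;1 0 0 0 0"

```text
t: 3.4
ee_pos: [477.4, -204.1, 53.5]
orientation: [-2.222, -2.22, 0.0]
ft_force: [1.1, 0.2, 0.1]
width: 87.7
```

Run:
```python
from h import *
o=ctrl.get_obs(); print(o['ee_pos'],o['ft_force'],o['qpos'])
s=shot('side','s1'); im=s['img'][:,:,::-1]
cv2.imwrite('pics/s1c.png',cv2.resize(im[100:200,250:350],(0,0),fx=6,fy=6,interpolation=2))
```

```text
[ 477.3889931  -204.11016109   53.46453685] [1.10884786 0.21961569 0.14969469] [-4.26951106e-01  5.36778569e-01  1.95599940e+00 -1.12367046e-05
  6.49270653e-01 -4.25872232e-01]
```

View pics/s1c.png

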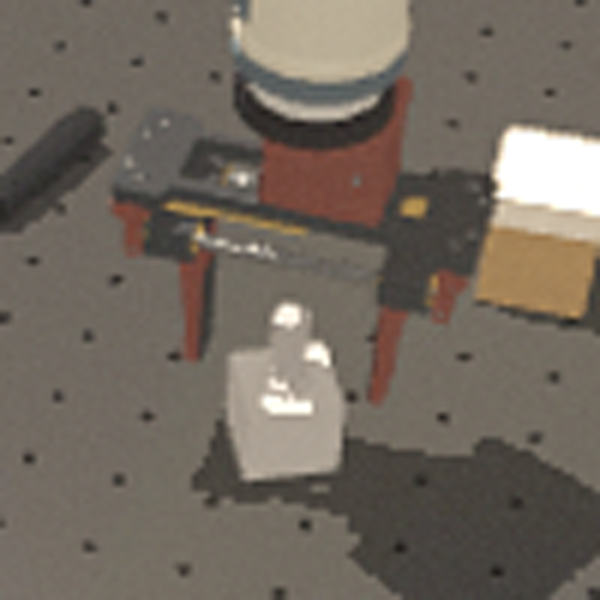

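The fingers straddle the pin head at crop (290,330), evenly on both sides. I'll close them now.

Request:
play_rows:
  increments: "0.4 0 0 0 0;0.3 0 0 0 0;0.2 0 0 0 0;0.1 0 0 0 0;0 0 0 0 0;0 0 0 0 0;0 0 0 0 0;0 0 0 0 0;0 0 0 0 0"

```text
t: 4.35
ee_pos: [477.5, -204.1, 53.7]
orientation: [-2.223, -2.22, -0.0]
ft_force: [0.5, -0.0, 0.4]
width: 19.2
```

Request:
play_rows:
  increments: "0 0 0 0 0;0 0 0 0 0;0 0 0 0 0;0 0 0 0 0"

```text
t: 4.75
ee_pos: [477.5, -204.1, 53.7]
orientation: [-2.223, -2.22, 0.0]
ft_force: [0.2, 0.8, -0.6]
width: 16.0
```

Request:
play_rows:
  increments: "0 0 0 0.01 0;0 0 0 0.025 0;0 0 0 0.03 0;0 0 0 0.03 0;0 0.0052 0.0185 0.015 4.1;0 0.0052 0.0185 0 4.1;0 0.0052 0.0185 0 4.1;0 0.0052 0.0185 0 4.1;0 0.0052 0.0185 0 4.1;0 0.0052 0.0185 0 4.1;0 0.0052 0.0185 0 4.1;0 0.0052 0.0185 0 4.1;0 0.0052 0.0185 0 4.1;0 0.0052 0.0185 0 4.1;0 0.0052 0.0185 0 4.1;0 0.0052 0.0185 0 4.1;0 0.0052 0.0185 0 4.1;0 0.0052 0.0185 0 4.1;0 0.0052 0.0185 0 4.1;0 0.0052 0.0185 0 4.1"

```text
t: 6.75
ee_pos: [560.7, 92.7, 164.3]
orientation: [0.661, 3.071, 0.0]
ft_force: [0.1, 0.5, -0.7]
width: 15.4
```

Request:
play_rows:
  increments: "0 0 0 0 0;0 0 0 0 0;0 0 0 0 0"

```text
t: 7.05
ee_pos: [560.3, 91.3, 163.8]
orientation: [-0.668, -3.07, 0.001]
ft_force: [0.2, -0.1, -0.6]
width: 15.7
```

Run:
```python
from h import *
o=ctrl.get_obs(); M=R.from_rotvec(o['orientation']).as_matrix(); print(o['ee_pos'],o['ft_force'],np.degrees(np.arctan2(M[1,1],M[0,1])),o['width'],M[:,2])
s=shot('side','s2'); im=s['img'][:,:,::-1]
f=foc(s)
def pr(p):
    q=rot(s).T@(np.array(p)-s['origin']); return q[:2]/q[2]*f+[s['cx'],s['cy']]
print(pr(o['ee_pos']))
cv2.imwrite('pics/s2c.png',cv2.resize(im[140:280,170:290],(0,0),fx=4.2,fy=4.2,interpolation=2))
x,y,z=o['ee_pos']
print('nose exp',(pr([x,y,z-44.7])-[170,140])*4.2,'collar',(pr([x,y,z-8.7])-[170,140])*4.2)
```

```text
[560.31516999  91.26342004 163.83624831] [ 0.19174375 -0.08204538 -0.58876837] 65.46101612932027 15.702132204842075 [-3.26847675e-04 -2.61279019e-04 -9.99999912e-01]
[237.44455687 199.16548138]
nose exp [285.96023953 297.1077928 ] collar [283.80489046 258.20189847]
```

View pics/s2c.png

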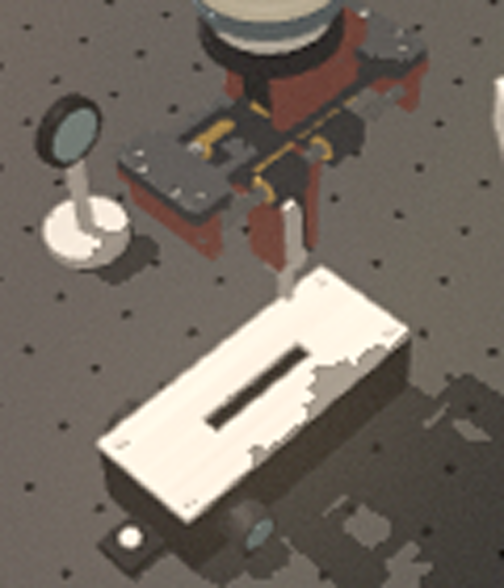

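Request:
play_rows:
  increments: "0 0.0002 0 -0.02 0;0 0 0 -0.02 0;0 0 0 -0.01 0;0 0 0 -0.006 0;0 0 0 -0.002 0;0 0 0 -0.001 0;0 0 0 0 0;0 0 0 0 0"

```text
t: 7.9
ee_pos: [561.3, 92.0, 105.3]
orientation: [0.665, 3.069, 0.001]
ft_force: [0.1, -1.1, -0.9]
width: 15.6
```

Request:
play_rows:
  increments: "0 0 0 -0.001 0;0 0 0 0 0"

```text
t: 8.1
ee_pos: [560.9, 91.9, 103.8]
orientation: [0.665, 3.07, 0.0]
ft_force: [0.4, -0.2, 0.1]
width: 15.9
```

Request:
play_rows:
  increments: "0 0 0 -0.001 0;0 0 0 0 0"

```text
t: 8.3
ee_pos: [560.8, 91.9, 102.6]
orientation: [-0.665, -3.07, 0.0]
ft_force: [-0.3, 0.1, -0.5]
width: 15.9
```

Request:
play_rows:
  increments: "0 0 0 -0.001 0;0 0 0 -0.0005 0;0 0 0 0 0"

```text
t: 8.6
ee_pos: [560.8, 91.9, 101.0]
orientation: [-0.665, -3.07, 0.0]
ft_force: [0.1, -0.1, -1.3]
width: 15.7
```

Request:
play_rows:
  increments: "0 0 0 -0.001 0;0 0 0 -0.001 0;0 0 0 0 0"

```text
t: 8.9
ee_pos: [560.8, 91.9, 99.0]
orientation: [-0.665, -3.07, 0.0]
ft_force: [-0.2, -0.2, -1.2]
width: 15.9
```

Request:
play_rows:
  increments: "0 0 0 -0.001 0;0 0 0 -0.001 0;0 0 0 0 0"

```text
t: 9.2
ee_pos: [560.8, 91.9, 97.0]
orientation: [-0.665, -3.07, 0.0]
ft_force: [-0.1, 0.4, -0.7]
width: 15.9
```

Request:
play_rows:
  increments: "0 0 0 -0.001 0;0 0 0 -0.001 0;0 0 0 0 0"

```text
t: 9.5
ee_pos: [560.8, 91.9, 95.0]
orientation: [-0.665, -3.07, 0.0]
ft_force: [-0.6, -0.5, -0.6]
width: 15.8
```

Request:
play_rows:
  increments: "0 0.0009 -0.0004 -0.002 0;0 0 0 -0.002 0;0 0 0 0 0"

```text
t: 9.8
ee_pos: [561.5, 91.5, 90.8]
orientation: [-0.665, -3.07, 0.0]
ft_force: [-0.6, 1.7, -1.2]
width: 15.7
```

Request:
play_rows:
  increments: "0 0.00046 -0.0002 0 0;0 0 0 0 0"

```text
t: 10.0
ee_pos: [561.7, 91.4, 90.9]
orientation: [-0.665, -3.069, 0.0]
ft_force: [-2.0, 0.8, -1.5]
width: 16.1
```

Request:
play_rows:
  increments: "0 0.00046 -0.0002 0 0;0 0 0 0 0"

```text
t: 10.2
ee_pos: [561.8, 91.3, 90.9]
orientation: [-0.665, -3.068, 0.0]
ft_force: [-3.4, 2.6, -2.0]
width: 16.1
```

Request:
play_rows:
  increments: "0 -0.0009 0.0004 0 0;0 -0.0009 0.0004 0 0;0 -0.0009 0.0004 0 0;0 0 0 0 0;0 0 0 0 0"

```text
t: 10.7
ee_pos: [560.6, 92.3, 91.5]
orientation: [0.665, 3.069, 0.0]
ft_force: [-0.2, -0.2, -0.9]
width: 16.0
```

Request:
play_rows:
  increments: "0 -0.0009 0.0004 0 0;0 0 0 0 0;0 0 0 0 0"

```text
t: 11.0
ee_pos: [559.1, 92.7, 91.2]
orientation: [0.665, 3.07, -0.0]
ft_force: [-0.2, 0.6, -0.5]
width: 15.8
```

Request:
play_rows:
  increments: "0 -0.0009 0.0004 0 0;0 0 0 0 0;0 0 0 0 0"

```text
t: 11.3
ee_pos: [558.2, 93.1, 91.2]
orientation: [0.665, 3.07, -0.0]
ft_force: [0.3, -0.2, -0.4]
width: 15.7
```

Request:
play_rows:
  increments: "0 -0.0009 0.0004 0 0;0 0 0 0 0;0 0 0 0 0"

```text
t: 11.6
ee_pos: [557.7, 93.4, 91.2]
orientation: [0.665, 3.07, 0.0]
ft_force: [1.0, -0.3, -1.8]
width: 15.6
```

Request:
play_rows:
  increments: "0 0.0012 -0.0005 0 0;0 0.0011 -0.0005 -0.002 0;0 0 0 -0.002 0;0 0 0 -0.001 0;0 0 0 0 0"

```text
t: 12.1
ee_pos: [559.3, 92.5, 85.8]
orientation: [-0.665, -3.07, 0.0]
ft_force: [0.0, 0.0, -1.7]
width: 15.8
```

Request:
play_rows:
  increments: "0 0 0 -0.001 0;0 0 0 -0.001 0;0 0 0 0 0"

```text
t: 12.4
ee_pos: [559.5, 92.5, 84.0]
orientation: [-0.665, -3.07, 0.0]
ft_force: [-0.8, -0.8, -1.2]
width: 15.9
```

Request:
play_rows:
  increments: "0 0 0 -0.001 0;0 0 0 0 0"

```text
t: 12.6
ee_pos: [559.6, 92.5, 83.1]
orientation: [-0.665, -3.07, 0.0]
ft_force: [0.0, -0.5, -0.7]
width: 15.7
```

Request:
play_rows:
  increments: "0 0 0 -0.0005 0;0 0 0 0 0"

```text
t: 12.8
ee_pos: [559.7, 92.5, 82.7]
orientation: [0.665, 3.07, 0.0]
ft_force: [0.5, -0.4, -1.2]
width: 15.7
```

Request:
play_rows:
  increments: "0 0 0 -0.0005 0;0 0 0 0 0"

```text
t: 13.0
ee_pos: [559.7, 92.5, 82.5]
orientation: [0.665, 3.07, 0.0]
ft_force: [-1.9, 0.1, 4.4]
width: 16.2
```

Request:
play_rows:
  increments: "0 0 0 -0.0005 0;0 0 0 0 0"

```text
t: 13.2
ee_pos: [559.8, 92.5, 82.4]
orientation: [0.665, 3.07, 0.0]
ft_force: [-2.3, 0.3, 9.5]
width: 15.6
```

Request:
play_rows:
  increments: "0 0 0 -0.0005 0;0 0 0 0 0"

```text
t: 13.4
ee_pos: [559.8, 92.5, 82.3]
orientation: [0.665, 3.07, 0.0]
ft_force: [-3.8, -1.2, 13.0]
width: 15.9
```

Request:
play_rows:
  increments: "0 0 0 0.0009 0;0 0 0 0 0"

```text
t: 13.6
ee_pos: [559.8, 92.5, 82.5]
orientation: [0.665, 3.07, 0.0]
ft_force: [-2.3, -0.2, 6.7]
width: 15.8
```

Request:
play_rows:
  increments: "0 0.0004 0.0009 0 0;0 0.0004 0.0009 0 0;0 0 0 0 0"

```text
t: 13.9
ee_pos: [560.6, 94.0, 82.4]
orientation: [0.665, 3.07, -0.001]
ft_force: [-1.3, -2.0, 7.6]
width: 16.1
```

Request:
play_rows:
  increments: "0 0.0004 0.0009 0 0;0 0.0004 0.0009 0 0;0 0 0 0 0"

```text
t: 14.2
ee_pos: [561.4, 95.7, 82.5]
orientation: [0.665, 3.07, -0.001]
ft_force: [-1.1, -2.5, 6.6]
width: 15.9
```

Request:
play_rows:
  increments: "0 0.0004 0.0009 0 0;0 0.0004 0.0009 0 0;0 0 0 0 0"

```text
t: 14.5
ee_pos: [562.3, 97.5, 82.5]
orientation: [0.665, 3.07, -0.001]
ft_force: [-1.9, -3.0, 6.8]
width: 15.9
```

Request:
play_rows:
  increments: "0 0.0004 0.0009 0 0;0 0.0004 0.0009 0 0;0 0 0 0 0"

```text
t: 14.8
ee_pos: [563.1, 99.3, 82.5]
orientation: [0.665, 3.07, -0.001]
ft_force: [-1.4, -2.3, 7.9]
width: 16.1
```

Request:
play_rows:
  increments: "0 0.0004 0.0009 0 0;0 0.0004 0.0009 0 0;0 0 0 0 0"

```text
t: 15.1
ee_pos: [563.9, 101.1, 82.5]
orientation: [0.665, 3.07, -0.001]
ft_force: [-1.0, -3.5, 6.7]
width: 15.7
```

Request:
play_rows:
  increments: "0 0.0004 0.0009 0 0;0 0.0004 0.0009 0 0;0 0 0 0 0"

```text
t: 15.4
ee_pos: [564.7, 103.0, 82.4]
orientation: [0.665, 3.07, -0.001]
ft_force: [-1.3, -2.4, 6.2]
width: 15.9
```

Request:
play_rows:
  increments: "0 0.0004 0.0009 0 0;0 0.0004 0.0009 0 0;0 0 0 0 0"

```text
t: 15.7
ee_pos: [565.5, 105.1, 82.1]
orientation: [0.665, 3.07, 0.0]
ft_force: [-0.2, -0.9, 2.7]
width: 15.7
```

Request:
play_rows:
  increments: "0 0.0004 0.0009 0 0;0 0 0 0 0"

```text
t: 15.9
ee_pos: [565.5, 106.2, 81.7]
orientation: [-0.666, -3.07, -0.0]
ft_force: [-0.5, 0.2, -0.5]
width: 15.7
```

Request:
play_rows:
  increments: "0 0.0004 0.0009 0 0;0 0 0 0 0"

```text
t: 16.1
ee_pos: [565.9, 107.0, 81.8]
orientation: [-0.665, -3.07, 0.0]
ft_force: [0.1, -0.1, -1.4]
width: 16.0
```

Request:
play_rows:
  increments: "0 0 0 -0.001 0;0 0 0 0 0"

```text
t: 16.3
ee_pos: [565.9, 106.9, 80.9]
orientation: [-0.665, -3.07, 0.0]
ft_force: [0.7, -0.8, -0.3]
width: 16.1
```

Request:
play_rows:
  increments: "0 0 0 -0.0007 0;0 0 0 0 0"

```text
t: 16.5
ee_pos: [566.1, 106.9, 80.3]
orientation: [0.666, 3.07, 0.0]
ft_force: [0.5, 0.1, -0.7]
width: 15.8
```

Request:
play_rows:
  increments: "0 0 0 -0.0007 0;0 0 0 0 0"

```text
t: 16.7
ee_pos: [566.3, 107.0, 79.8]
orientation: [0.665, 3.07, 0.001]
ft_force: [0.2, 0.8, 0.8]
width: 15.9
```

Request:
play_rows:
  increments: "0 0 0 -0.0007 0;0 0 0 0 0"

```text
t: 16.9
ee_pos: [566.4, 107.2, 79.1]
orientation: [0.666, 3.07, 0.001]
ft_force: [1.0, 2.2, -0.5]
width: 15.5
```

Request:
play_rows:
  increments: "0 0 0 -0.0007 0;0 0 0 0 0"

```text
t: 17.1
ee_pos: [566.4, 107.2, 78.3]
orientation: [0.665, 3.07, 0.001]
ft_force: [2.1, 3.9, 0.3]
width: 15.2
```

Request:
play_rows:
  increments: "0 0.0003 0.0007 0 0;0 0 0 0 0"

```text
t: 17.3
ee_pos: [566.3, 107.5, 78.2]
orientation: [-0.665, -3.07, 0.001]
ft_force: [1.6, 2.0, -0.1]
width: 15.7
```

Request:
play_rows:
  increments: "0 0 0 -0.001 0;0 0 0 0 0"

```text
t: 17.5
ee_pos: [566.3, 107.5, 77.2]
orientation: [-0.665, -3.07, 0.0]
ft_force: [1.2, 0.8, -0.1]
width: 15.7
```

Request:
play_rows:
  increments: "0 0 0 -0.001 0;0 0 0 0 0"

```text
t: 17.7
ee_pos: [566.3, 107.6, 76.2]
orientation: [-0.666, -3.07, 0.0]
ft_force: [1.2, 1.6, -1.2]
width: 15.8
```

Request:
play_rows:
  increments: "0 0.0002 0.0003 -0.001 0;0 0 0 -0.001 0;0 0 0 0 0"

```text
t: 18.0
ee_pos: [566.2, 107.8, 74.0]
orientation: [-0.665, -3.07, 0.001]
ft_force: [0.5, 0.5, -1.6]
width: 16.0
```

Request:
play_rows:
  increments: "0 0 0 -0.001 0;0 0 0 -0.001 0;0 0 0 0 0"

```text
t: 18.3
ee_pos: [566.3, 107.8, 72.1]
orientation: [-0.665, -3.07, 0.0]
ft_force: [0.8, 0.5, -1.3]
width: 16.0
```

Request:
play_rows:
  increments: "0 0 0 -0.001 0;0 0 0 -0.0007 0;0 0 0 0 0"

```text
t: 18.6
ee_pos: [566.3, 107.9, 70.4]
orientation: [-0.665, -3.07, 0.0]
ft_force: [0.2, -0.1, -0.8]
width: 15.9
```

Request:
play_rows:
  increments: "0 0 0 -0.0007 0;0 0 0 -0.0005 0;0 0 0 0 0"

```text
t: 18.9
ee_pos: [566.4, 107.9, 69.3]
orientation: [-0.665, -3.07, 0.0]
ft_force: [-0.3, -0.6, -0.0]
width: 16.0
```

Request:
play_rows:
  increments: "0 0 0 -0.0005 0;0 0 0 0 0"

```text
t: 19.1
ee_pos: [566.5, 107.9, 68.8]
orientation: [-0.665, -3.07, 0.0]
ft_force: [0.2, -0.3, -0.2]
width: 16.4
```

Request:
play_rows:
  increments: "0 0 0 -0.0004 0;0 0 0 0 0"

```text
t: 19.3
ee_pos: [566.5, 107.9, 68.7]
orientation: [0.665, 3.07, 0.0]
ft_force: [-1.6, 0.6, 2.8]
width: 15.6
```

Request:
play_rows:
  increments: "0 0.0004 0.0009 0 0;0 0.0004 0.0009 0 0;0 0 0 0 0"

```text
t: 19.6
ee_pos: [567.3, 109.3, 68.6]
orientation: [-0.665, -3.07, 0.001]
ft_force: [-1.4, -4.3, 4.9]
width: 15.5
```

Request:
play_rows:
  increments: "0 0.0004 0.0009 0 0;0 0.0004 0.0009 0 0;0 0 0 0 0"

```text
t: 19.9
ee_pos: [567.5, 110.0, 68.7]
orientation: [-0.664, -3.07, 0.004]
ft_force: [-2.8, -10.0, 7.8]
width: 16.0
```

Request:
play_rows:
  increments: "0 0.0004 0.0009 0.0003 0;0 0.0004 0.0009 0 0;0 0 0 0 0"

```text
t: 20.2
ee_pos: [568.3, 111.8, 68.6]
orientation: [-0.664, -3.069, 0.004]
ft_force: [-2.1, -9.2, 4.9]
width: 16.3
```

Request:
play_rows:
  increments: "0 0.0004 0.0009 0 0;0 0.0004 0.0009 0 0;0 0 0 0 0"

```text
t: 20.5
ee_pos: [569.1, 113.6, 68.7]
orientation: [-0.664, -3.069, 0.004]
ft_force: [-2.5, -10.8, 4.7]
width: 15.9
```

Request:
play_rows:
  increments: "0 0.0004 0.0009 0 0;0 0.0004 0.0009 0 0;0 0.0004 0.0009 0 0;0 0.0004 0.0009 0 0;0 0.0004 0.0009 0 0;0 0.0004 0.0009 0 0"

```text
t: 21.1
ee_pos: [571.4, 118.8, 68.7]
orientation: [-0.664, -3.069, 0.004]
ft_force: [-1.9, -10.8, 5.1]
width: 15.9
```

Request:
play_rows:
  increments: "0 0.0004 0.0009 0 0;0 0.0004 0.0009 0 0;0 0.0004 0.0009 0 0;0 0.0004 0.0009 0 0;0 0.0004 0.0009 0 0;0 0.0004 0.0009 0 0"

```text
t: 21.7
ee_pos: [573.9, 124.2, 68.7]
orientation: [-0.664, -3.069, 0.004]
ft_force: [-1.0, -10.1, 5.1]
width: 15.7
```

Request:
play_rows:
  increments: "0 0.0005 0.0009 0 0;0 0.0005 0.0009 0 0;0 0.0005 0.0009 0 0;0 0.0005 0.0009 0 0;0 0.0005 0.0009 0 0;0 0.0004 0.0009 0 0"

```text
t: 22.3
ee_pos: [576.4, 129.5, 68.6]
orientation: [-0.664, -3.069, 0.005]
ft_force: [-3.6, -10.0, 6.6]
width: 15.6
```

Request:
play_rows:
  increments: "0 0.0004 0.0009 0 0;0 0.0005 0.0009 0 0;0 0.0004 0.0009 0 0;0 0.0004 0.0009 0 0;0 0.0004 0.0009 0 0;0 0.0004 0.0009 0 0"

```text
t: 22.9
ee_pos: [578.8, 134.9, 68.7]
orientation: [-0.664, -3.069, 0.005]
ft_force: [-3.0, -10.4, 6.5]
width: 16.0
```

Request:
play_rows:
  increments: "0 0.0004 0.0009 0 0;0 0.0004 0.0009 0 0;0 0.0004 0.0009 0 0;0 0.0004 0.0009 0 0"

```text
t: 23.3
ee_pos: [580.4, 138.5, 68.7]
orientation: [-0.664, -3.069, 0.005]
ft_force: [-3.0, -11.0, 7.0]
width: 15.7
```

Request:
play_rows:
  increments: "0 0.0004 0.0009 0 0;0 0 0 0 0"

```text
t: 23.5
ee_pos: [580.9, 139.5, 68.7]
orientation: [-0.664, -3.069, 0.005]
ft_force: [-4.1, -9.9, 6.4]
width: 15.8
```

Request:
play_rows:
  increments: "0 0.0004 0.0009 0 0;0 0 0 0 0"

```text
t: 23.7
ee_pos: [581.3, 140.4, 68.7]
orientation: [-0.664, -3.069, 0.005]
ft_force: [-2.0, -10.6, 5.3]
width: 15.9
```

Request:
play_rows:
  increments: "0 0.0002 0.0005 0 0;0 0 0 0 0"

```text
t: 23.9
ee_pos: [581.5, 140.8, 68.7]
orientation: [-0.664, -3.069, 0.005]
ft_force: [-2.8, -9.8, 6.6]
width: 15.7
```

Request:
play_rows:
  increments: "0 0.0002 0.0005 0 0;0 0 0 0 0"

```text
t: 24.1
ee_pos: [581.7, 141.3, 68.7]
orientation: [-0.664, -3.069, 0.005]
ft_force: [-2.6, -10.3, 6.8]
width: 16.0
```

Request:
play_rows:
  increments: "0 0.0002 0.0005 0 0;0 0 0 0 0"

```text
t: 24.3
ee_pos: [581.9, 141.8, 68.7]
orientation: [-0.664, -3.069, 0.005]
ft_force: [-2.9, -10.2, 6.2]
width: 15.9
```

Request:
play_rows:
  increments: "0 0.0002 0.0005 0 0;0 0 0 0 0"

```text
t: 24.5
ee_pos: [582.1, 142.3, 68.7]
orientation: [-0.664, -3.069, 0.005]
ft_force: [-3.3, -10.5, 6.2]
width: 15.4
```

Request:
play_rows:
  increments: "0 0.0002 0.0005 0 0;0 0 0 0 0"

```text
t: 24.7
ee_pos: [582.3, 142.7, 68.7]
orientation: [-0.664, -3.069, 0.005]
ft_force: [-3.0, -10.4, 6.2]
width: 15.8
```

Request:
play_rows:
  increments: "0 0.0002 0.0005 0 0;0 0 0 0 0"

```text
t: 24.9
ee_pos: [582.4, 142.9, 68.7]
orientation: [-0.664, -3.069, 0.006]
ft_force: [-3.6, -12.5, 7.3]
width: 16.0
```

Request:
play_rows:
  increments: "0 0.0002 0.0005 0 0;0 0 0 0 0"

```text
t: 25.1
ee_pos: [582.3, 143.0, 68.6]
orientation: [-0.663, -3.068, 0.007]
ft_force: [-3.2, -14.1, 8.1]
width: 15.9
```

Request:
play_rows:
  increments: "0 -0.0004 -0.0009 0 0;0 -0.0004 -0.0009 0 0;0 0 0 0 0"

```text
t: 25.4
ee_pos: [582.3, 142.6, 68.7]
orientation: [-0.665, -3.069, 0.003]
ft_force: [-3.2, -6.8, 5.1]
width: 15.8
```

Request:
play_rows:
  increments: "0 -0.0003 -0.0006 0 0;0 0 0 0 0"

```text
t: 25.6
ee_pos: [582.3, 142.6, 68.7]
orientation: [-0.665, -3.07, 0.002]
ft_force: [-0.9, -5.3, 3.8]
width: 16.0
```

Request:
play_rows:
  increments: "0 -0.0003 -0.0006 0 0;0 0 0 0 0"

```text
t: 25.8
ee_pos: [582.2, 142.5, 68.7]
orientation: [-0.665, -3.07, 0.0]
ft_force: [-0.8, -3.7, 1.7]
width: 16.0
```

Request:
play_rows:
  increments: "0 -0.0002 -0.0005 0 0;0 0 0 0 0"

```text
t: 26.0
ee_pos: [582.2, 142.4, 68.7]
orientation: [0.666, 3.07, 0.001]
ft_force: [-0.4, -2.2, -0.4]
width: 16.0
```

Request:
play_rows:
  increments: "0.25 -0.0001 -0.0003 0 0;0.3 0 0 0 0;0.4 0 0 0 0;0.5 0 0 0 0;0.6 0 0 0 0;0.6 0 0 0 0;0.6 0 0 0 0"

```text
t: 26.7
ee_pos: [582.0, 141.8, 68.8]
orientation: [0.665, 3.07, 0.0]
ft_force: [-0.0, 0.3, 0.4]
width: 52.5
```

Request:
play_rows:
  increments: "0.6 0 0 0.003 0;0.6 0 0 0.01 0;0.6 0 0 0.02 0;0.6 0 0 0.03 0;0.6 0 0 0.03 0;0.6 0 0 0.03 0;0.6 -0.02 -0.03 0.03 0;0.6 -0.03 -0.03 0.02 0;0.6 -0.03 -0.03 0.01 0;0.6 -0.03 -0.03 0 0;0.6 -0.03 -0.03 0 0;0.6 0 0 0 0;0.6 0 0 0 0;0.6 0 0 0 0"

```text
t: 28.1
ee_pos: [443.0, -7.8, 252.5]
orientation: [0.665, 3.069, 0.001]
ft_force: [0.5, 0.5, 0.5]
width: 52.8
```

Run:
```python
from h import *
o=ctrl.get_obs(); print(o['t'],o['ee_pos'],o['ft_force'],o['width'])
s=shot('side','s3'); im=s['img'][:,:,::-1]
d=shot('top','t3')
cv2.imwrite('pics/s3c.png',cv2.resize(im[150:290,170:290],(0,0),fx=4.2,fy=4.2,interpolation=2))
for n,D in(('s',s),('t',d)):
    P=cloud(D); near=np.hypot(P[...,0]-582,P[...,1]-142)<25
    q=P[near&(P[...,2]>95)&(P[...,2]<130)]; print(n,len(q),q.mean(0).round(1) if len(q) else '',np.percentile(q[:,2],[50,90,100]).round(1) if len(q) else '')
```

```text
28.1 [443.03480768  -7.84521651 252.46144808] [0.48424389 0.52914345 0.45596211] 52.78013669506423
s 50 [581.8 143.5 103. ] [104.1 106.4 107.5]
t 39 [582.3 140.7 104.2] [104.5 107.2 108.3]
```

View pics/s3c.png

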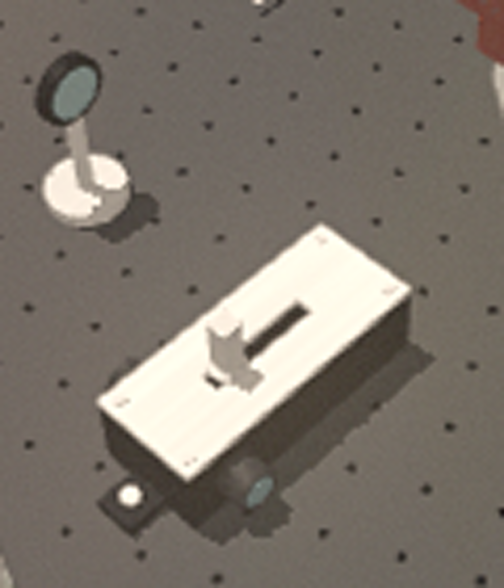

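The pin stands upright at the tube end of the slot (crop 225,350), with its collar flat on the cover. Its top measures about 104.5 mm high, against 105 mm expected when home. I'll hand in now.

```bash
python3 -c "
from workcell import ctrl
print(ctrl.close_job())"
```

```text
the job is handed in; nothing more can be done
None
```

The pin is standing let go at the beam-tube end of the slot, with its collar home on the cover. I handed the job in at about 28 s.

- **Finding the hole:** I took the pin from its holder, put its nose through the slot and centred it by lightly touching both slot walls. I then slid it along the hidden slide at about 7 N. First touching the slide took about 14 N. The nose dropped in about 13 mm from the slot's middle, on the side away from the tubes, and the tool went down another 13.8 mm (14 mm expected) until the collar touched the cover.
- **Pushing the slide:** It moved at about 11 N felt at the head. The motion stalled at the stop with about 14.5 N felt, an estimated 23 N between pin and housing. I then eased the push off before letting go.
- **Last checks:** The final picture shows the pin upright with its collar flat on the cover. By depth its top is at about 104.5 mm (105 mm expected), with noisy readings up to 108 mm. It stands about 24.5 mm from the slot's middle by the top camera and 26.8 mm by the side camera (25 mm expected). The two differ by about the calibration error, so I relied on the stall to confirm the stop.
- **Not certain:** I only read forces between moves, so short peaks are not ruled out. I moved clear of the other objects, but made no before-and-after check of them.

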